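# Reverse the spice row into the other rack

## Task

Move the salt shaker and the three spice jars from the dark wooden rack into the empty white rack, in reverse order, because the white rack will be used from the other side of the table: what stands at the left end of the wooden rack goes to the right end of the white one, and so on along the row. Keep each one upright and stand it on the floor of its own compartment, and do not push the green cup or the drinking glass aside.

Things in the scene. Friction and masses are not known exactly. Their poses are not given: they have to be found in the camera images.
- wood_rack: Dark brown wooden rack, full at the start. Fixed open box 77 (x) x 289 (y, the row) x 22 mm high, floor and walls 5 mm; origin under its centre. Three cross walls of rim height make four 66 mm compartments, centres at x 0, y +106.5, +35.5, -35.5, -106.5 mm, floor at z 5 mm. +y points to the robot's left (yaw within 0.3 rad). A wire grip stands 15 mm out at each end.
- white_rack: White rack, empty at the start, the same size and shape. Fixed open box 77 (x) x 289 (y, the row) x 22 mm high, floor and walls 5 mm; origin under its centre. Three cross walls of rim height make four 66 mm compartments, centres at x 0, y +106.5, +35.5, -35.5, -106.5 mm, floor at z 5 mm. +y points to the robot's left (yaw within 0.3 rad). A wire grip stands 15 mm out at each end.
- shaker: Salt shaker: clear, round, 44 mm across at the foot, about 40 at half height, grey domed cap 34 across from 66 up; 90 tall, about 0.1 kg. Stands up to 0.04 rad aslant. Origin: centre of underside, z up. Starts behind its own tag in the wooden rack, within 5 mm of the compartment's centre, any yaw; over 20 mm free to its neighbours in the row, open in front and behind above 26 mm.
- white_jar: Clear spice jar of green herbs with a white lid with a dark blue patch on top, round, 47 to 50 mm across all the way up, 98 mm tall, about 0.11 kg. Origin: centre of underside, z up. Starts behind its own tag in the wooden rack, within 5 mm of the compartment's centre, any yaw; over 20 mm free to its neighbours in the row, open in front and behind above 26 mm.
- red_jar: Amber glass spice jar with a red cap, round, body 45 mm across, 92 mm tall, about 0.12 kg. Straight from 5 to 57 mm above its underside, cap 41 mm across. Origin: centre of underside, z up. Starts behind its own tag in the wooden rack, within 5 mm of the compartment's centre, any yaw; over 20 mm free to its neighbours in the row, open in front and behind above 26 mm.
- yellow_jar: Green glass spice jar with a yellow cap, round, body 45 mm across, 92 mm tall, about 0.12 kg. Straight from 5 to 57 mm above its underside, cap 41 mm across. Origin: centre of underside, z up. Starts behind its own tag in the wooden rack, within 5 mm of the compartment's centre, any yaw; over 20 mm free to its neighbours in the row, open in front and behind above 26 mm.
- shaker_tag: Grey tag fixed on the wooden rack's front edge (towards the robot), 21 mm (x) x 34 mm (along the row) x 26 mm high, marking the compartment where the salt shaker starts; it stays there. Axes parallel to the rack's; that compartment's centre lies 46.5 mm from the tag's origin along its +x. Origin at table height under the tag.
- white_jar_tag: White tag fixed on the wooden rack's front edge (towards the robot), 21 mm (x) x 34 mm (along the row) x 26 mm high, marking the compartment where the white-lidded jar starts; it stays there. Axes parallel to the rack's; that compartment's centre lies 46.5 mm from the tag's origin along its +x. Origin at table height under the tag.
- red_jar_tag: Red tag fixed on the wooden rack's front edge (towards the robot), 21 mm (x) x 34 mm (along the row) x 26 mm high, marking the compartment where the red-capped jar starts; it stays there. Axes parallel to the rack's; that compartment's centre lies 46.5 mm from the tag's origin along its +x. Origin at table height under the tag.
- yellow_jar_tag: Yellow tag fixed on the wooden rack's front edge (towards the robot), 21 mm (x) x 34 mm (along the row) x 26 mm high, marking the compartment where the yellow-capped jar starts; it stays there. Axes parallel to the rack's; that compartment's centre lies 46.5 mm from the tag's origin along its +x. Origin at table height under the tag.
- cup_green: Bystander: pale green cup standing upside down behind the racks, 87 by 118 mm with its handle, 64 mm tall; origin at the centre of its underside, loose.
- table_glass: Bystander: empty clear drinking glass behind the racks, 81 mm across, 103 mm tall; origin at the centre of its underside, loose.
Not all that is in view belongs to the job. Of the things like the red_jar, leave any that is pink; of the rest the smaller one is meant.

How it is judged:
By the outcome, as a careful person would: the job done as asked, in the order asked, and still so for the second after the job is handed in, with the robot touching nothing.
It also fails if it takes over 112 s, if anything falls off the work surface, if the arm or the gripper's body presses on something with over 40 N, if the wrist force passes 120 N, or if a joint passes its speed limit or range.

## Robot

A 6-joint arm with a two-finger parallel gripper is mounted at the origin on a cart in front of the work surface, level with it; the furniture and walls round the work are solid. World frame = base frame: x ahead of the robot, y to its left, z up, the work surface at z = 0. Lengths are in m, angles in degrees, forces in N, time in s.
With the tool pointing down it reaches from about 0.325 to 0.85 m from the base axis. Payload 15.5 kg.
Tool frame: the origin (TCP) lies at the very end of the fingers, on their centre line; the grasp point (between the pads) lies 19 mm behind it; y points along the fingers, z is the direction in which the jaws open and shut, and the axes are right-handed (so a half turn about y gives the same grasp; the last joint's range is limited). The gripper opens to 91 mm and grips with 3 to 60 N. Pads are 32 mm wide; open, the fingers measure 118 mm over their backs; the gripper's body (76 mm by 178 mm) begins 60 mm behind the grasp point.
Start: joints at [68.153, 28.281, 77.091, -0, 74.628, -5.472], TCP at [0.176, 0.6, 0.214] pointing down, gripper open.
Joint ranges: [-166.48, 166.48], [-47.26, 123.95], [12.59, 153.08], [-70.14, 250.14], [6.76, 159.57], [-176.63, 176.63]. Speed limits (degrees/s): [108.29, 108.29, 147.25, 172.46, 172.46, 172.46].

## Interface

Orientations are given as [roll, pitch, yaw] about the fixed x, y, z axes, in that order (R = Rz(yaw) Ry(pitch) Rx(roll)).
In Python, from workcell import ctrl, imaging gives the robot as it stands. The module is installed in compiled form; this text tells all that it offers.
- The arm moves only by the tool apply_moves, never from a script. Its arguments are lists of equal length, an entry for each row: "translation": the shift along the tool's x, y, z in cm, a list of three; "yaw": the turn about the tool's y in degrees; "gripper": the gripper command: -1 is fully open, 1 is shut, values between are in proportion. A call has 1 to 10 rows; each row is the pose to reach, as a shift and turn from the pose commanded when the call began, along the tool's axes at that moment; what a row does not reach only later rows make up. A row lasts 1/10 s, in which the tool goes at most 50 mm and 8.59 degrees, less where a joint would pass 70% of its speed; a pose out of reach is approached as far as the arm can. A call with a gripper value outside its range is refused whole. The fingers move at their own pace and stop on an object; "force" is the grip in N (left out, the last holds). Time passes only in rows, so rows that repeat a pose let the fingers close. It gives the time, the measured TCP pose, the force and the opening at its end, in the units of the state.
- ctrl.sense(): the state, without advancing time (a new reading comes with each control period).
- imaging.snapshot(name): name is "scene" or "top"; returns a dict with "frame" (420x560x3 uint8, red, green, blue), "vfov" (degrees; the focal length in pixels is half the picture's height over the tangent of half this angle, whatever the lens; pixels are square), "cx", "cy" (the principal point, pixels), "rvec" (rotation vector, rad) and "tvec" (3), from world to camera coordinates, as OpenCV has them. Camera axes: x right, y down, z forward; pixel columns grow to the right and rows downward; lengths in m; the calibration is good to about 2 mm. A picture is of the moment at which its call begins. There is no depth.
- ctrl.finish_job(): hands the job in, once; it reports no verdict.
The state is a dict: "time_s": time; "joint_positions": joint angles; "qd": joint speeds; "tau": joint torques, N m; "tcp_pos": TCP position; "eef_rot": TCP orientation; "ft_force": force on the tool from outside, world axes, zero at the start; "torque": the same for the moment, N m; "grip_width": finger opening in m.
Only numpy, scipy, OpenCV 4.12 (cv2) and the standard library are available. Lean on these libraries where they do the work, as an engineer would, in place of code of your own. Each camera call takes 0.05 s, during which the arm holds its last target.

## Working session

There is one attempt and no reset: what is moved stays moved. The work goes in short steps, Python scripts to look and compute and a tool call to move; the robot and the scene stay as the last step left them, time stands still between calls to the robot, and variables do not carry over. Pictures are saved under pics/ and viewed, and the job is handed in when it is done.

Besides the shell and the picture viewer there is one more tool, called after "Call:" as name([rows], argument=value, ...), one row to a line, values as JSON. apply_moves: Moves the arm, as the interface text tells. Its arguments: {"type":"object","properties":{"translation":{"type":"array","items":{"type":"array","items":{"type":"number"}}},"yaw":{"type":"array","items":{"type":"number"}},"gripper":{"type":"array","items":{"type":"number"}},"force":{"type":"number"}},"required":["translation","yaw","gripper"]}

```bash
mkdir -p pics; cat > h.py <<'E'
import numpy as np,cv2
from workcell import ctrl,imaging
def snap(n,save=None):
    s=imaging.snapshot(n)
    if save: cv2.imwrite('pics/'+save,cv2.cvtColor(s['frame'],cv2.COLOR_RGB2BGR))
    return s
def cam(s):
    h=s['frame'].shape[0]; f=h/2/np.tan(np.radians(s['vfov'])/2)
    K=np.array([[f,0,s['cx']],[0,f,s['cy']],[0,0,1.]])
    R=cv2.Rodrigues(np.array(s['rvec'],float))[0]; t=np.array(s['tvec'],float).ravel()
    return K,R,t
def ray(s,u,v):
    K,R,t=cam(s); d=R.T@np.linalg.solve(K,[u,v,1.]); return -R.T@t,d
def onz(s,u,v,z):
    c,d=ray(s,u,v); return c+d*(z-c[2])/d[2]
def proj(s,p):
    K,R,t=cam(s); q=K@(R@np.array(p,float)+t); return q[:2]/q[2]
E
python3 - <<'E'
from h import *
a=snap('scene','scene0.png');b=snap('top','top0.png')
for s in(a,b):
    K,R,t=cam(s);print(K[0,0],-R.T@t,R[2],s['cx'],s['cy'])
print(ctrl.sense())
E
```

```text
472.63153430940076 [ 0.18830254 -0.80596302  0.81609836] [ 0.3294888   0.67854502 -0.6565164 ] 279.4458066046395 208.22662005506322
526.4302785928937 [ 0.50450266 -0.01538085  1.31551805] [ 0.06964753  0.00385844 -0.9975642 ] 278.49372484964897 207.58450190360617
{'time_s': 0.1, 'joint_positions': array([ 6.81551120e+01,  2.83099928e+01,  7.71241658e+01, -1.13090886e-03,
        7.46280732e+01, -5.47264593e+00]), 'qd': array([-0.02804881, -0.05295416, -0.13581593, -0.01125696,  0.09684513,
        0.03393684]), 'tau': array([ 2.14925924e-03, -8.80236411e+01, -3.82543874e+01,  7.09304446e-02,
        4.82146279e-02, -1.34386718e-05]), 'tcp_pos': array([0.17605644, 0.59933038, 0.21340888]), 'eef_rot': array([-9.00620521e+01,  4.84991902e-03, -1.63719443e+01]), 'ft_force': array([ 0.22163914, -0.01140229,  0.46222168]), 'torque': array([ 0.01360649, -0.02067564, -0.01563207]), 'grip_width': 0.09089118635244059}
```

View pics/scene0.png

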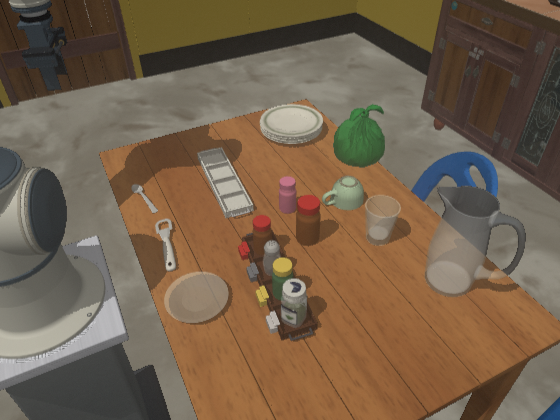

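View pics/top0.png

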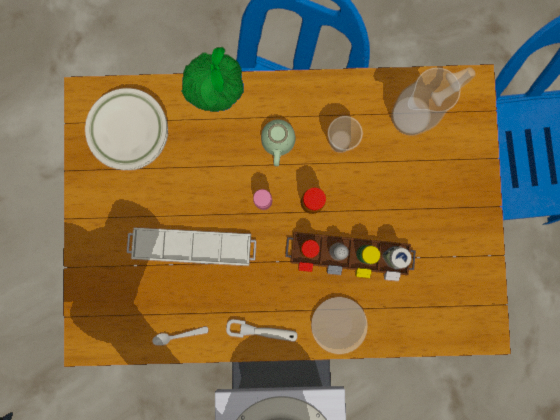

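The top view shows the wooden rack at about (350,253) and the white rack at (192,247). From left to right (+y to −y), the wooden rack holds red (311,249), shaker (339,251), yellow (371,255) and white (401,258).

There are three candidates for the red jar: the pink one at (262,199), a large red one at (314,200) standing outside the rack, and the red one in the rack at (311,249). The one in the rack fits: it isn't pink, it's the smaller red one, and it stands behind the red tag. I'll confirm with an enlarged crop.

```bash
python3 - <<'E'
import cv2,numpy as np
t=cv2.imread('pics/top0.png')[180:290,110:430]
s=cv2.imread('pics/scene0.png')[140:350,180:430]
t=cv2.resize(t,(800,275),interpolation=cv2.INTER_CUBIC)
s=cv2.resize(s,None,fx=2.8,fy=2.8,interpolation=cv2.INTER_CUBIC)
cv2.imwrite('pics/c1.png',t);cv2.imwrite('pics/c2.png',s[:590])
E
```

```text
(no output)
```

View pics/c1.png

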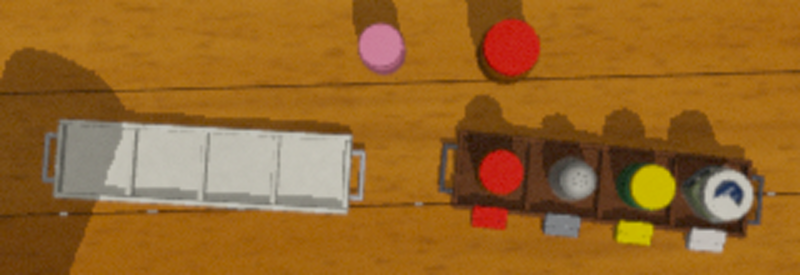

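View pics/c2.png

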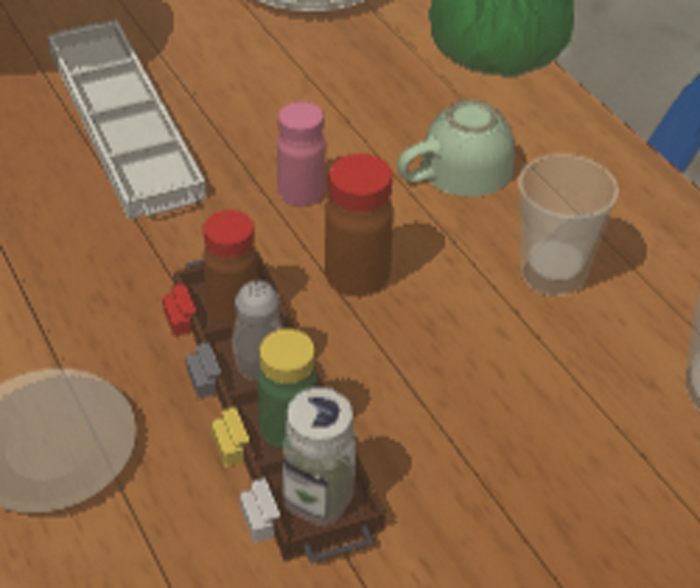

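The crops confirm that the small red-capped jar is the one in the rack behind the red tag (crop 2 at (230,235)), and that the white rack is empty. Next I'll measure.

```bash
cat > meas.py <<'E'
from h import *
def comp(m,mina=15):
    n,l,st,c=cv2.connectedComponentsWithStats(m.astype(np.uint8))
    return [(c[i],st[i]) for i in range(1,n) if st[i,4]>=mina],l
if __name__=='__main__':
    s=snap('top'); f=s['frame']; hsv=cv2.cvtColor(f,cv2.COLOR_RGB2HSV)
    H,S,V=[hsv[...,i].astype(int) for i in range(3)]
    # white rack: low saturation in ROI
    m=np.zeros(H.shape,bool); m[215:280,120:265]=True
    w=(m&(S<70)&(V>70)).astype(np.uint8)
    w=cv2.morphologyEx(cv2.morphologyEx(w,cv2.MORPH_CLOSE,np.ones((5,5))),cv2.MORPH_OPEN,np.ones((9,9)))
    c=max(cv2.findContours(w,0,2)[0],key=cv2.contourArea)
    box=cv2.boxPoints(cv2.minAreaRect(c)); print('box',box.round(1).tolist())
    P=np.array([onz(s,*p,0.022)[:2] for p in box]); print('white corners',P.round(4).tolist(),'centre',P.mean(0))
    print('sides',[np.linalg.norm(P[i]-P[i-1]).round(4) for i in range(4)])
    masks={'red':((H<6)|(H>174))&(S>180)&(V>100),'yel':(H>24)&(H<33)&(S>180)&(V>130),'white':(S<60)&(V>150),'grey':(S<80)&(V>70)&(V<190)}
    for k,mm in masks.items():
        r=np.zeros(H.shape,bool); r[225:290,285:425]=True
        for cc,st in comp(mm&r,12)[0]:
            u,v=cc; z=0.026 if v>262.5 else 0.095
            if k=='white' and v<262.5:z=.103
            print(k,cc.round(1),st.tolist(),onz(s,u,v,z).round(4))
E
python3 meas.py
```

```text
box [[126.0999984741211, 258.8999938964844], [127.9000015258789, 227.0], [256.0, 233.89999389648438], [254.1999969482422, 265.8999938964844]]
white corners [[0.4796, 0.3665], [0.5578, 0.3615], [0.5316, 0.0467], [0.4537, 0.053]] centre [0.50567041 0.2069224 ]
sides [np.float64(0.3146), np.float64(0.0784), np.float64(0.3159), np.float64(0.0782)]
red [310.3 248.2] [302, 240, 18, 17, 244] [ 0.4935 -0.0813  0.095 ]
red [305.3 266.2] [299, 262, 14, 9, 110] [ 0.4495 -0.0716  0.026 ]
yel [370.9 254.4] [363, 246, 17, 18, 248] [ 0.4752 -0.2206  0.095 ]
yel [363.3 272.6] [356, 268, 15, 10, 117] [ 0.43   -0.2121  0.026 ]
white [341.4 252.7] [337, 248, 10, 10, 65] [ 0.4813 -0.152   0.103 ]
white [400.6 258.1] [392, 248, 19, 20, 223] [ 0.465 -0.287  0.103]
white [392.4 275.7] [386, 272, 14, 9, 107] [ 0.4206 -0.2823  0.026 ]
grey [287.5 247. ] [286, 238, 7, 19, 33] [ 0.4977 -0.0288  0.095 ]
grey [339.  251.6] [329, 243, 20, 17, 237] [ 0.4838 -0.1474  0.095 ]
grey [394.8 258. ] [384, 247, 27, 23, 191] [ 0.4655 -0.2753  0.095 ]
grey [401.3 256.5] [395, 251, 13, 12, 72] [ 0.4684 -0.2905  0.095 ]
grey [412.7 259.8] [409, 250, 6, 20, 30] [ 0.4601 -0.3165  0.095 ]
grey [334.1 269.5] [327, 265, 15, 10, 121] [ 0.4396 -0.1414  0.026 ]
grey [391.2 274.2] [385, 271, 16, 9, 62] [ 0.4244 -0.2797  0.026 ]
```

```bash
python3 - <<'E'
from h import *
a=snap('scene');b=snap('top')
def tri(pa,pb):
    Ps=[]
    for s in(a,b):
        K,R,t=cam(s);Ps.append(K@np.c_[R,t])
    X=cv2.triangulatePoints(Ps[0],Ps[1],np.array(pa,float).reshape(2,1),np.array(pb,float).reshape(2,1)).ravel();X=X[:3]/X[3]
    return X.round(4),(proj(a,X)-pa).round(1),(proj(b,X)-pb).round(1)
c=lambda x,y:(x/2.8+180,y/2.8+140)
print('big',tri(c(360,172),(314.3,199.2)))
print('pink',tri(c(301,116),(262,199)))
print('red',tri(c(229,227),(310.3,248.2)))
print('yel',tri(c(288,348),(370.9,254.4)))
print('whi',tri(c(320,413),(401,257.8)))
print('shk',tri(c(257,291),(341.4,252.5)))
# base of big jar in scene
print('bigfoot front',onz(a,*c(357,285),0),'pink foot',onz(a,*c(300,198),0))
# white rack overlay
def ov(s,cen,yaw,n):
    im=cv2.resize(cv2.cvtColor(s['frame'],cv2.COLOR_RGB2BGR),None,fx=4,fy=4,interpolation=cv2.INTER_CUBIC)
    return im
cen=np.array([.5057,.2069]);th=np.radians(-4.73);ex=np.array([np.cos(th),np.sin(th)]);ey=np.array([-np.sin(th),np.cos(th)])
ct=np.array([.4348,-.1769]);
outs=[]
for s,(u0,u1,v0,v1) in((b,(115,275,215,280)),(a,(185,265,140,225))):
    im=cv2.resize(cv2.cvtColor(s['frame'],cv2.COLOR_RGB2BGR)[v0:v1,u0:u1],None,fx=5,fy=5,interpolation=cv2.INTER_CUBIC)
    for k in(-.1445,-.071,0,.071,.1445):
        q=[tuple(int(x) for x in (proj(s,[*(cen+ex*e+ey*k),.022])-[u0,v0]+.5)*5) for e in(-.0385,.0385)]
        cv2.line(im,q[0],q[1],(0,0,255),1)
    outs.append(im)
cv2.imwrite('pics/o1.png',outs[0]);cv2.imwrite('pics/o2.png',outs[1])
E
```

```text
big (array([ 0.6063, -0.0936,  0.1184]), array([-0.8,  0.1]), array([ 0.3, -0.6]))
pink (array([0.6132, 0.0264, 0.091 ]), array([-1.1,  0.1]), array([ 0.3, -0.8]))
red (array([ 0.4942, -0.0817,  0.0952]), array([-0.4,  0. ]), array([ 0.1, -0.3]))
yel (array([ 0.4764, -0.2209,  0.0966]), array([-0.7,  0.1]), array([ 0.2, -0.5]))
whi (array([ 0.4668, -0.2887,  0.1017]), array([-0.8,  0.1]), array([ 0.2, -0.5]))
shk (array([ 0.483 , -0.1538,  0.0921]), array([-0.9,  0.1]), array([ 0.3, -0.7]))
bigfoot front [ 0.60299184 -0.10488355  0.        ] pink foot [0.61133305 0.01941879 0.        ]
```

View pics/o1.png

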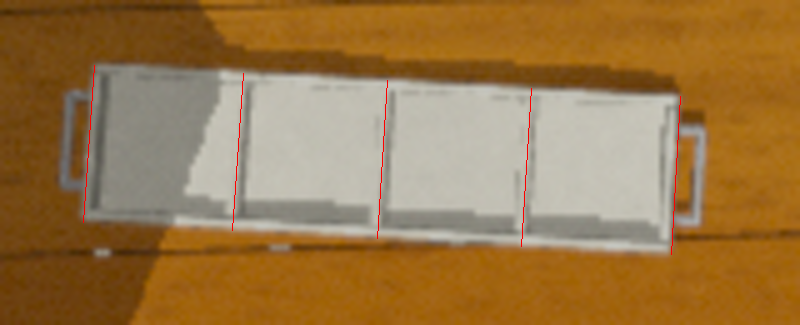

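View pics/o2.png

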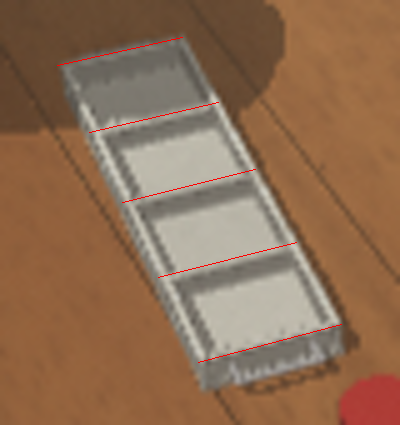

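```bash
cat > mv.py <<'E'
import sys,numpy as np
# usage: x y z yaw  (commanded) -> tx ty tz targetyaw ; tool axes shift in cm
def shift(c,t):
    y=np.radians(c[3]); R=np.array([[np.cos(y),0,-np.sin(y)],[np.sin(y),0,np.cos(y)],[0,-1,0]])
    return (R.T@(np.array(t[:3])-np.array(c[:3]))*100).round(2), round(-(t[3]-c[3]),2)
if __name__=='__main__':
    v=[float(x) for x in sys.argv[1:]]; print(shift(v[:4],v[4:]))
E
python3 mv.py .176 .6 .214 -16.37 .4945 -.0815 .16 -55
python3 - <<'E'
import numpy as np
th=np.radians(-4.73)
for n,k in zip(['white','yel','shk','red'],(.1065,.0355,-.0355,-.1065)): print(n,(.5057-np.sin(th)*k).round(4),(.2069+np.cos(th)*k).round(4))
th=np.radians(-7.8)
for n,p in dict(red=(.4495,-.0716),shk=(.4396,-.1414),yel=(.43,-.2121),whi=(.4206,-.2823)).items(): print(n,p[0]+.0465*np.cos(th),p[1]+.0465*np.sin(th))
E
```

```text
(array([ 49.77,   5.4 , -56.41]), 38.63)
white 0.5145 0.313
yel 0.5086 0.2423
shk 0.5028 0.1715
red 0.4969 0.1008
red 0.49556977458192214 -0.07791077411819515
shk 0.4856697745819221 -0.14771077411819517
yel 0.4760697745819221 -0.21841077411819515
whi 0.4666697745819221 -0.28861077411819513
```

Call:
apply_moves([
  [49.8,5.4,-56.4],
  [49.8,5.4,-56.4],
  [49.8,5.4,-56.4],
  [49.8,5.4,-56.4],
  [49.8,5.4,-56.4],
  [49.8,5.4,-56.4],
  [49.8,5.4,-56.4],
  [49.8,5.4,-56.4],
  [49.8,5.4,-56.4],
  [49.8,5.4,-56.4],
], yaw=[38.6,38.6,38.6,38.6,38.6,38.6,38.6,38.6,38.6,38.6], gripper=[-1,-1,-1,-1,-1,-1,-1,-1,-1,-1], force=20)

```text
time_s: 1.25
tcp_pos: [0.3881, 0.146, 0.1782]
eef_rot: [-90.0, -0.0, -55.0]
ft_force: [0.6, 1.3, -0.3]
grip_width: 0.0911
```

```bash
python3 mv.py .3881 .146 .1782 -55 .4945 -.0815 .16 -55
```

```text
(array([24.74,  1.82, -4.33]), -0.0)
```

Call:
apply_moves([
  [24.7,1.8,-4.3],
  [24.7,1.8,-4.3],
  [24.7,1.8,-4.3],
  [24.7,1.8,-4.3],
  [24.7,1.8,-4.3],
  [24.7,1.8,-4.3],
  [24.7,1.8,-4.3],
  [24.7,1.8,-4.3],
  [24.7,1.8,-4.3],
], yaw=[0,0,0,0,0,0,0,0,0], gripper=[-1,-1,-1,-1,-1,-1,-1,-1,-1])

```text
time_s: 2.15
tcp_pos: [0.4936, -0.078, 0.1603]
eef_rot: [-90.0, 0.0, -54.9]
ft_force: [0.1, -0.5, 0.0]
grip_width: 0.0909
```

```bash
python3 - <<'E'
from h import *
snap('scene','s1.png'); b=snap('top','t1.png'); q=ctrl.sense(); print(q['tcp_pos'],q['eef_rot'])
import subprocess
E
python3 - <<'E'
import cv2
a=cv2.imread('pics/s1.png')[100:350,180:430];b=cv2.imread('pics/t1.png')[170:300,240:430]
cv2.imwrite('pics/s1c.png',cv2.resize(a,None,fx=2.4,fy=2.4));cv2.imwrite('pics/t1c.png',cv2.resize(b,None,fx=4,fy=4))
E
```

```text
[ 0.49381333 -0.07807746  0.16033257] [-8.99940195e+01 -3.22673812e-03 -5.48934825e+01]
```

View pics/s1c.png

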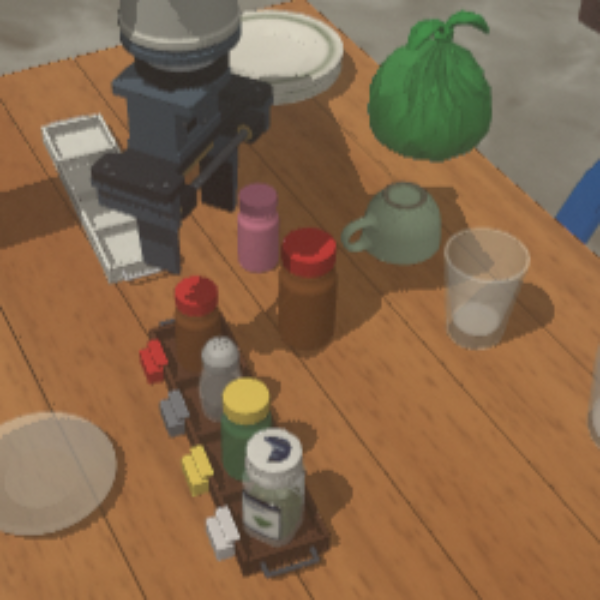

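View pics/t1c.png

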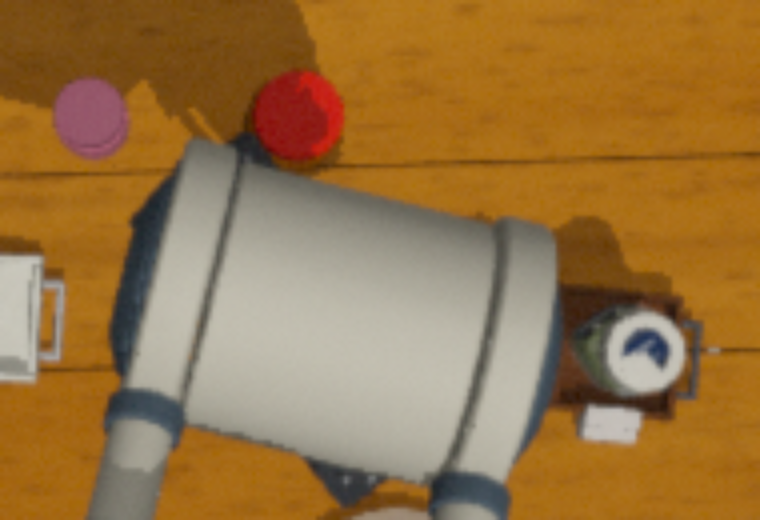

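```bash
python3 - <<'E'
from h import *
a=snap('scene');p=proj(a,[.4938,-.078,.16]);print(p,(p-[180,100])*2.4)
q=ctrl.sense(); print(q['tcp_pos'])
E
python3 mv.py .4938 -.0781 .1603 -54.9 .4945 -.0815 .1603 -55;python3 mv.py .4938 -.0781 .1603 -54.9 .4945 -.0815 .036 -55
```

```text
[259.3789831  198.12879269] [190.50955945 235.50910246]
[ 0.49388744 -0.07822735  0.16029887]
(array([ 0.32,  0.  , -0.14]), 0.1)
(array([ 0.32, 12.43, -0.14]), 0.1)
```

Call:
apply_moves([
  [0.3,2.5,-0.1],
  [0.3,5,-0.1],
  [0.3,7,-0.1],
  [0.3,7,-0.1],
], yaw=[0,0,0,0], gripper=[-1,-1,-1,-1])

```text
time_s: 2.7
tcp_pos: [0.4935, -0.0813, 0.0883]
eef_rot: [-90.1, 0.2, -54.9]
ft_force: [0.2, -0.4, -0.3]
grip_width: 0.0911
```

Call:
apply_moves([
  [0.05,2,0],
  [0.05,4,0],
  [0.05,5.3,0],
  [0.05,5.3,0],
  [0.05,5.3,0],
], yaw=[0,0,0,0,0], gripper=[-1,-1,-1,-1,-1])

```text
time_s: 3.2
tcp_pos: [0.4957, -0.0824, 0.0381]
eef_rot: [-90.0, -0.0, -55.0]
ft_force: [-0.4, -0.6, 0.2]
grip_width: 0.0915
```

Call:
apply_moves([
  [0,0,0],
  [0,0,0],
  [0,0,0],
  [0,0,0],
  [0,0,0],
  [0,0,0],
  [0,0,0],
  [0,0,0],
], yaw=[0,0,0,0,0,0,0,0], gripper=[1,1,1,1,1,1,1,1], force=20)

```text
time_s: 4.0
tcp_pos: [0.4952, -0.0825, 0.0371]
eef_rot: [-90.0, 0.0, -55.0]
ft_force: [-0.7, -0.3, 1.8]
grip_width: 0.0446
```

Call:
apply_moves([
  [0,-1,0],
  [0,-3,0],
  [0,-5.5,0],
  [0,-8,0],
  [0,-8,0],
], yaw=[0,0,0,0,0], gripper=[1,1,1,1,1])

```text
time_s: 4.5
tcp_pos: [0.4968, -0.0829, 0.1203]
eef_rot: [-89.8, -0.2, -55.0]
ft_force: [0.4, 0.7, -1.7]
grip_width: 0.0443
```

```bash
python3 mv.py .4952 -.0825 .1171 -55 .4969 .1008 .1171 -55
```

```text
(array([-14.92,   0.  ,  10.65]), -0.0)
```

Call:
apply_moves([
  [-2,0,1.4],
  [-5,0,3.6],
  [-8,0,5.7],
  [-11,0,7.9],
  [-13.5,0,9.6],
  [-14.9,0,10.6],
  [-14.9,0,10.6],
  [-14.9,0,10.6],
], yaw=[0,0,0,0,0,0,0,0], gripper=[1,1,1,1,1,1,1,1])

```text
time_s: 5.3
tcp_pos: [0.4963, 0.1003, 0.117]
eef_rot: [-90.0, 0.0, -54.9]
ft_force: [-0.2, -0.1, -1.1]
grip_width: 0.0444
```

```bash
python3 - <<'E'
from h import *
snap('scene','s2.png'); q=ctrl.sense(); print(q['tcp_pos'],q['eef_rot'])
a=cv2.imread('pics/s2.png')[100:350,180:430]
cv2.imwrite('pics/s2c.png',cv2.resize(a,None,fx=2.4,fy=2.4))
E
```

```text
[0.49636725 0.09986545 0.11699724] [-9.00239079e+01  2.31364797e-03 -5.49707295e+01]
```

View pics/s2c.png

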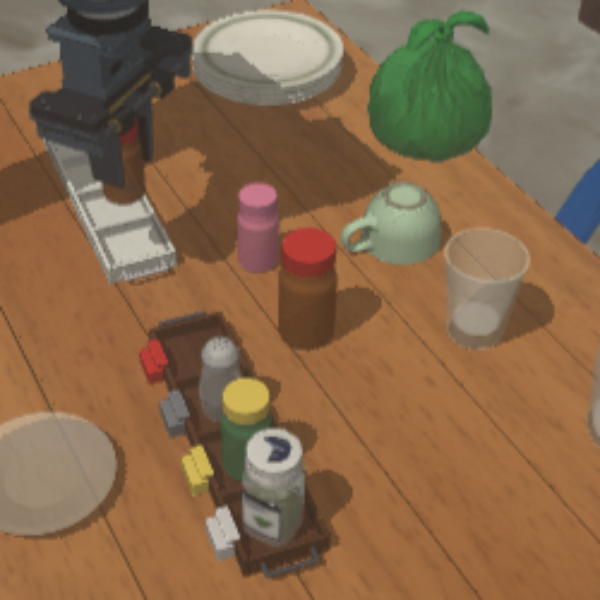

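The red jar is held upright above the white rack at about (125,165). Nothing else has moved. I'll lower it now: it was grasped with the TCP at z 0.037, so I'll stop at about 0.038.

Call:
apply_moves([
  [0,2,0.1],
  [0,4,0.1],
  [0,6,0.1],
  [0,7,0.1],
  [0,7.6,0.1],
  [0,7.9,0.1],
  [0,7.9,0.1],
  [0,7.9,0.1],
], yaw=[0,0,0,0,0,0,0,0], gripper=[1,1,1,1,1,1,1,1])

```text
time_s: 6.15
tcp_pos: [0.4977, 0.1009, 0.0387]
eef_rot: [-90.0, -0.0, -55.0]
ft_force: [-0.4, -0.9, -0.9]
grip_width: 0.0444
```

Call:
apply_moves([
  [0,0.1,0],
  [0,0.2,0],
  [0,0.2,0],
], yaw=[0,0,0], gripper=[1,1,1])

```text
time_s: 6.45
tcp_pos: [0.4976, 0.1009, 0.0368]
eef_rot: [-90.0, -0.0, -55.0]
ft_force: [-2.0, -1.5, 12.5]
grip_width: 0.0443
```

Contact with the floor. Now I'll release and go straight up.

Call:
apply_moves([
  [0,0,0],
  [0,0,0],
  [0,0,0],
  [0,0,0],
  [0,0,0],
  [0,-3,0],
  [0,-7,0],
  [0,-11,0],
  [0,-13.3,0],
  [0,-13.3,0],
], yaw=[0,0,0,0,0,0,0,0,0,0], gripper=[-1,-1,-1,-1,-1,-1,-1,-1,-1,-1])

```text
time_s: 7.45
tcp_pos: [0.499, 0.1011, 0.1722]
eef_rot: [-89.7, -0.2, -55.0]
ft_force: [-0.7, -0.6, -0.3]
grip_width: 0.0912
```

```bash
python3 mv.py .4976 .1009 .17 -55 .4845 -.151 .16 -98
```

```text
(array([ 19.88,   1.  , -15.52]), 43.0)
```

Call:
apply_moves([
  [20,1,-15.5],
  [20,1,-15.5],
  [20,1,-15.5],
  [20,1,-15.5],
  [20,1,-15.5],
  [20,1,-15.5],
  [20,1,-15.5],
  [20,1,-15.5],
  [20,1,-15.5],
], yaw=[43,43,43,43,43,43,43,43,43], gripper=[-1,-1,-1,-1,-1,-1,-1,-1,-1])

```text
time_s: 8.35
tcp_pos: [0.4851, -0.1504, 0.1589]
eef_rot: [-90.0, 0.0, -97.8]
ft_force: [0.3, -0.2, -0.5]
grip_width: 0.0912
```

```bash
python3 - <<'E'
from h import *
snap('scene','s3.png'); q=ctrl.sense(); print(q['tcp_pos'],q['eef_rot'])
a=cv2.imread('pics/s3.png')[100:350,180:430]
cv2.imwrite('pics/s3c.png',cv2.resize(a,None,fx=2.4,fy=2.4))
E
```

```text
[ 0.48522081 -0.15048452  0.15899489] [-9.00213888e+01  1.18598423e-02 -9.78378443e+01]
```

View pics/s3c.png

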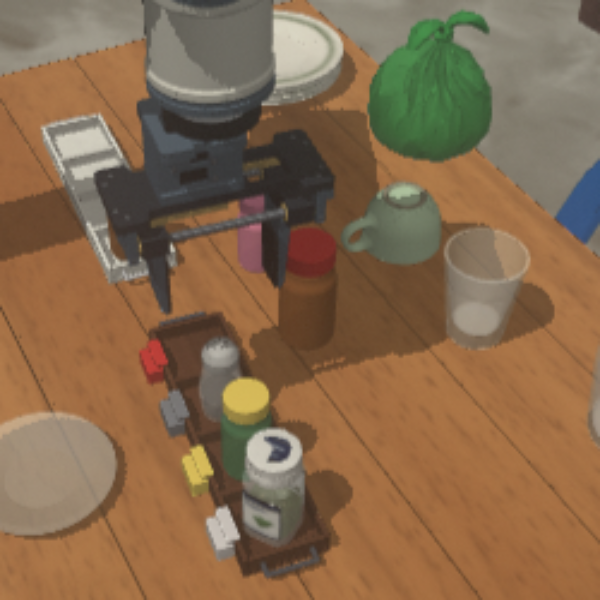

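Call:
apply_moves([
  [0.1,3,0],
  [0.1,6,0],
  [0.1,8.5,0],
  [0.1,10.5,0],
  [0.1,12.2,0],
  [0.1,12.2,0],
  [0.1,12.2,0],
], yaw=[0,0,0,0,0,0,0], gripper=[-1,-1,-1,-1,-1,-1,-1])

```text
time_s: 9.1
tcp_pos: [0.4852, -0.1521, 0.0374]
eef_rot: [-90.0, 0.0, -97.9]
ft_force: [-0.4, -0.5, 0.5]
grip_width: 0.0909
```

Call:
apply_moves([
  [0,0,0],
  [0,0,0],
  [0,0,0],
  [0,0,0],
  [0,0,0],
  [0,0,0],
  [0,0,0],
  [0,0,0],
], yaw=[0,0,0,0,0,0,0,0], gripper=[1,1,1,1,1,1,1,1], force=18)

```text
time_s: 9.9
tcp_pos: [0.485, -0.1527, 0.0371]
eef_rot: [-90.0, 0.0, -98.0]
ft_force: [-0.7, 0.8, 1.1]
grip_width: 0.0407
```

Call:
apply_moves([
  [0,-1,0],
  [0,-3,0],
  [0,-5.5,0],
  [0,-8.5,0],
  [0,-11,0],
  [0,-12.8,0],
  [0,-12.8,0],
], yaw=[0,0,0,0,0,0,0], gripper=[1,1,1,1,1,1,1])

```text
time_s: 10.6
tcp_pos: [0.4863, -0.1533, 0.1679]
eef_rot: [-89.8, -0.1, -98.0]
ft_force: [-0.7, -0.2, -0.8]
grip_width: 0.0407
```

```bash
python3 mv.py .485 -.1525 .165 -98 .5028 .1715 .165 -95
```

```text
(array([-32.33,   0.  ,  -2.75]), -3.0)
```

Call:
apply_moves([
  [-2,0,-0.2],
  [-5,0,-0.4],
  [-9,0,-0.8],
  [-13,0,-1.1],
  [-17,0,-1.4],
  [-21,0,-1.8],
  [-25,0,-2.1],
  [-28.5,0,-2.4],
  [-31,0,-2.6],
  [-32.3,0,-2.7],
], yaw=[0,0,0,-1,-1,-2,-2,-3,-3,-3], gripper=[1,1,1,1,1,1,1,1,1,1])

```text
time_s: 11.6
tcp_pos: [0.5026, 0.1727, 0.1645]
eef_rot: [-90.1, -0.0, -94.9]
ft_force: [0.3, -0.7, -0.2]
grip_width: 0.0407
```

Call:
apply_moves([
  [0,0,0],
  [0,0,0],
], yaw=[0,0], gripper=[1,1])

```text
time_s: 11.8
tcp_pos: [0.5029, 0.1702, 0.1648]
eef_rot: [-90.0, -0.0, -95.0]
ft_force: [-0.3, -0.5, -1.3]
grip_width: 0.0404
```

```bash
python3 - <<'E'
from h import *
snap('scene','s4.png'); q=ctrl.sense(); print(q['tcp_pos'],q['eef_rot'],q['grip_width'])
a=cv2.imread('pics/s4.png')[100:350,180:430]
cv2.imwrite('pics/s4c.png',cv2.resize(a,None,fx=2.4,fy=2.4))
E
```

```text
[0.50295312 0.16989575 0.16489469] [-9.00310513e+01 -2.53067570e-02 -9.50067859e+01] 0.040856121214858154
```

View pics/s4c.png

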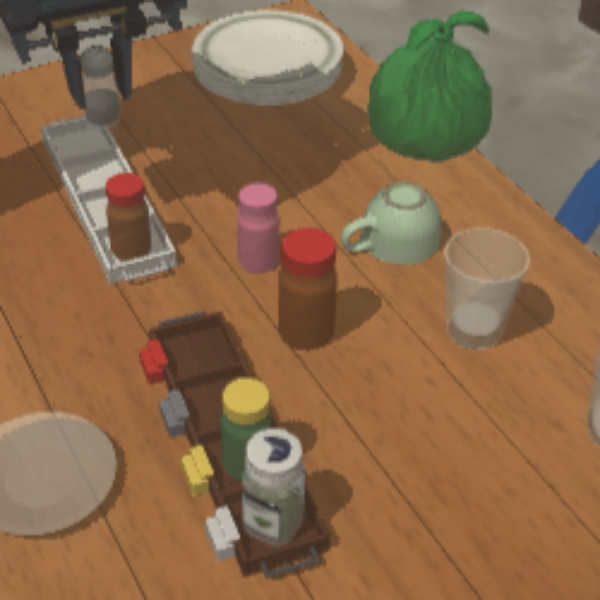

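The red jar stands in the right-hand compartment at (128,220). The shaker is held upright at (98,85). Lowering the shaker.

Call:
apply_moves([
  [-0.1,3,0],
  [-0.1,6,0],
  [-0.1,9,0],
  [-0.1,11,0],
  [-0.1,12.2,0],
  [-0.1,12.6,0],
  [-0.1,12.6,0],
], yaw=[0,0,0,0,0,0,0], gripper=[1,1,1,1,1,1,1])

```text
time_s: 12.55
tcp_pos: [0.5034, 0.1714, 0.0393]
eef_rot: [-90.0, -0.0, -95.0]
ft_force: [0.4, 1.2, -0.5]
grip_width: 0.0404
```

Call:
apply_moves([
  [0,0.1,0],
  [0,0.2,0],
  [0,0.2,0],
], yaw=[0,0,0], gripper=[1,1,1])

```text
time_s: 12.85
tcp_pos: [0.5035, 0.1719, 0.0376]
eef_rot: [-90.0, 0.0, -95.0]
ft_force: [-0.4, 0.1, -0.9]
grip_width: 0.0405
```

Call:
apply_moves([
  [0,0.1,0],
  [0,0.1,0],
], yaw=[0,0], gripper=[1,1])

```text
time_s: 13.05
tcp_pos: [0.5036, 0.172, 0.0369]
eef_rot: [-89.9, 0.0, -95.0]
ft_force: [-2.0, -0.3, 12.6]
grip_width: 0.0409
```

Call:
apply_moves([
  [0,0,0],
  [0,0,0],
  [0,0,0],
  [0,0,0],
  [0,0,0],
  [0,-3,0],
  [0,-7,0],
  [0,-11,0],
  [0,-13.3,0],
  [0,-13.3,0],
], yaw=[0,0,0,0,0,0,0,0,0,0], gripper=[-1,-1,-1,-1,-1,-1,-1,-1,-1,-1])

```text
time_s: 14.05
tcp_pos: [0.5049, 0.1722, 0.1723]
eef_rot: [-89.7, 0.1, -95.0]
ft_force: [0.4, -0.8, -1.3]
grip_width: 0.0914
```

```bash
python3 mv.py .5036 .172 .17 -95 .476 -.2207 .16 -98
```

```text
(array([39.36,  1.  ,  0.67]), 3.0)
```

Call:
apply_moves([
  [39.4,1,0.7],
  [39.4,1,0.7],
  [39.4,1,0.7],
  [39.4,1,0.7],
  [39.4,1,0.7],
  [39.4,1,0.7],
  [39.4,1,0.7],
  [39.4,1,0.7],
  [39.4,1,0.7],
  [39.4,1,0.7],
], yaw=[3,3,3,3,3,3,3,3,3,3], gripper=[-1,-1,-1,-1,-1,-1,-1,-1,-1,-1])

```text
time_s: 15.05
tcp_pos: [0.4753, -0.2218, 0.1581]
eef_rot: [-90.1, 0.0, -98.1]
ft_force: [-0.3, 0.7, -0.7]
grip_width: 0.0909
```

Call:
apply_moves([
  [0,0,0],
  [0,0,0],
], yaw=[0,0], gripper=[-1,-1])

```text
time_s: 15.25
tcp_pos: [0.476, -0.22, 0.1589]
eef_rot: [-90.0, 0.0, -97.9]
ft_force: [0.1, 1.1, 0.4]
grip_width: 0.091
```

```bash
python3 - <<'E'
from h import *
s=snap('top','t5.png');snap('scene','s5.png'); q=ctrl.sense(); print(q['tcp_pos'],q['eef_rot'],q['grip_width'])
a=cv2.imread('pics/s5.png')[100:350,180:430]
b=cv2.imread('pics/t5.png')[200:290,110:300]
cv2.imwrite('pics/s5c.png',cv2.resize(a,None,fx=2.4,fy=2.4));cv2.imwrite('pics/t5c.png',cv2.resize(b,None,fx=4,fy=4))
E
```

```text
[ 0.47618161 -0.2202821   0.15910442] [-9.00065750e+01  3.80986449e-03 -9.78873369e+01] 0.09124650184888985
```

View pics/s5c.png

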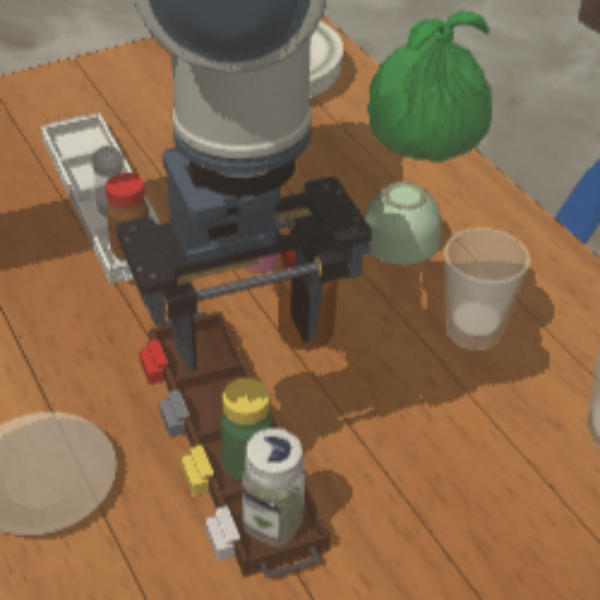

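View pics/t5c.png

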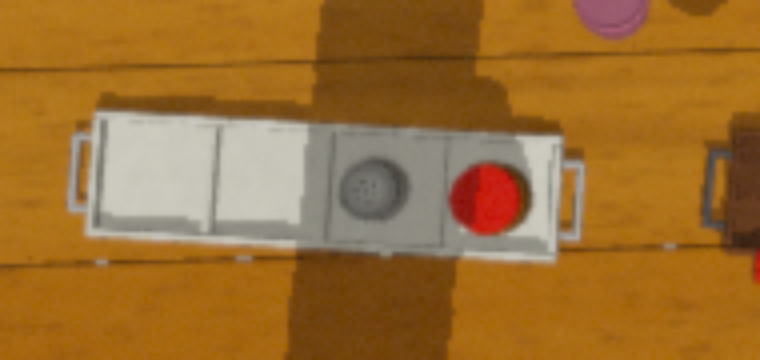

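In the top view, the shaker at (373,190) and the red jar at (488,198) stand in the two right-hand compartments. The gripper is over the yellow jar.

Call:
apply_moves([
  [0,3,0],
  [0,6,0],
  [0,8.5,0],
  [0,10.5,0],
  [0,12.2,0],
  [0,12.2,0],
  [0,12.2,0],
], yaw=[0,0,0,0,0,0,0], gripper=[-1,-1,-1,-1,-1,-1,-1])

```text
time_s: 16.05
tcp_pos: [0.4762, -0.2209, 0.0374]
eef_rot: [-90.0, 0.0, -97.9]
ft_force: [0.3, -0.0, -0.2]
grip_width: 0.091
```

Call:
apply_moves([
  [0,0,0],
  [0,0,0],
  [0,0,0],
  [0,0,0],
  [0,0,0],
  [0,0,0],
  [0,0,0],
  [0,0,0],
], yaw=[0,0,0,0,0,0,0,0], gripper=[1,1,1,1,1,1,1,1], force=20)

```text
time_s: 16.85
tcp_pos: [0.476, -0.2213, 0.0372]
eef_rot: [-90.0, -0.0, -98.0]
ft_force: [-0.3, 0.4, 2.9]
grip_width: 0.0446
```

Call:
apply_moves([
  [0,-1,0],
  [0,-3,0],
  [0,-5.5,0],
  [0,-8.5,0],
  [0,-11,0],
  [0,-12.8,0],
  [0,-12.8,0],
], yaw=[0,0,0,0,0,0,0], gripper=[1,1,1,1,1,1,1])

```text
time_s: 17.55
tcp_pos: [0.4771, -0.2219, 0.1679]
eef_rot: [-89.8, -0.1, -98.0]
ft_force: [0.2, -0.1, -2.0]
grip_width: 0.0447
```

```bash
python3 mv.py .476 -.221 .165 -98 .5086 .2423 .165 -95
```

```text
(array([-46.33,   0.  ,  -3.22]), -3.0)
```

Call:
apply_moves([
  [-2,0,-0.1],
  [-6,0,-0.4],
  [-10.5,0,-0.7],
  [-15,0,-1],
  [-19.5,0,-1.4],
  [-24,0,-1.7],
  [-28.5,0,-2],
  [-33,0,-2.3],
  [-37,0,-2.6],
  [-40,0,-2.8],
], yaw=[0,0,0,-1,-1,-2,-2,-3,-3,-3], gripper=[1,1,1,1,1,1,1,1,1,1])

```text
time_s: 18.55
tcp_pos: [0.5031, 0.1811, 0.1645]
eef_rot: [-90.1, -0.0, -94.9]
ft_force: [0.9, -0.7, -1.7]
grip_width: 0.0447
```

Call:
apply_moves([
  [-3,0,0],
  [-5,0,0],
  [-6.3,0,0],
  [-6.3,0,0],
  [-6.3,0,0],
], yaw=[0,0,0,0,0], gripper=[1,1,1,1,1])

```text
time_s: 19.05
tcp_pos: [0.509, 0.2409, 0.1648]
eef_rot: [-90.0, -0.0, -95.0]
ft_force: [1.0, -0.0, -1.6]
grip_width: 0.0446
```

Call:
apply_moves([
  [-0.1,3,0],
  [-0.1,6,0],
  [-0.1,9,0],
  [-0.1,11,0],
  [-0.1,12.2,0],
  [-0.1,12.6,0],
  [-0.1,12.6,0],
], yaw=[0,0,0,0,0,0,0], gripper=[1,1,1,1,1,1,1])

```text
time_s: 19.75
tcp_pos: [0.5095, 0.2421, 0.0393]
eef_rot: [-90.0, -0.0, -95.0]
ft_force: [1.0, 0.8, -1.3]
grip_width: 0.0446
```

Call:
apply_moves([
  [0,0.1,0],
  [0,0.2,0],
  [0,0.2,0],
], yaw=[0,0,0], gripper=[1,1,1])

```text
time_s: 20.05
tcp_pos: [0.5096, 0.2426, 0.0376]
eef_rot: [-90.0, 0.0, -95.0]
ft_force: [0.9, 0.2, 0.1]
grip_width: 0.0446
```

Almost touching. One more millimetre down.

Call:
apply_moves([
  [0,0.1,0],
  [0,0.1,0],
], yaw=[0,0], gripper=[1,1])

```text
time_s: 20.25
tcp_pos: [0.5097, 0.2427, 0.037]
eef_rot: [-89.9, 0.0, -95.0]
ft_force: [-3.0, -1.8, 12.9]
grip_width: 0.0446
```

Call:
apply_moves([
  [0,0,0],
  [0,0,0],
  [0,0,0],
  [0,0,0],
  [0,0,0],
  [0,-3,0],
  [0,-7,0],
  [0,-11,0],
  [0,-13.3,0],
  [0,-13.3,0],
], yaw=[0,0,0,0,0,0,0,0,0,0], gripper=[-1,-1,-1,-1,-1,-1,-1,-1,-1,-1])

```text
time_s: 21.25
tcp_pos: [0.511, 0.2431, 0.1725]
eef_rot: [-89.7, 0.1, -95.0]
ft_force: [0.9, -0.6, -0.4]
grip_width: 0.0912
```

```bash
python3 mv.py .5096 .2426 .17 -95 .466 -.288 .165 -98
```

```text
(array([53.24,  0.5 ,  0.28]), 3.0)
```

Call:
apply_moves([
  [53.2,0.5,0.3],
  [53.2,0.5,0.3],
  [53.2,0.5,0.3],
  [53.2,0.5,0.3],
  [53.2,0.5,0.3],
  [53.2,0.5,0.3],
  [53.2,0.5,0.3],
  [53.2,0.5,0.3],
  [53.2,0.5,0.3],
  [53.2,0.5,0.3],
], yaw=[3,3,3,3,3,3,3,3,3,3], gripper=[-1,-1,-1,-1,-1,-1,-1,-1,-1,-1])

```text
time_s: 22.25
tcp_pos: [0.4679, -0.2577, 0.1637]
eef_rot: [-90.0, 0.0, -98.0]
ft_force: [-0.2, -0.8, -0.2]
grip_width: 0.0912
```

Call:
apply_moves([
  [2.8,0,0.2],
  [2.8,0,0.2],
  [2.8,0,0.2],
  [2.8,0,0.2],
], yaw=[0,0,0,0], gripper=[-1,-1,-1,-1])

```text
time_s: 22.65
tcp_pos: [0.4667, -0.2828, 0.164]
eef_rot: [-90.1, 0.0, -97.9]
ft_force: [-0.4, 0.4, 0.3]
grip_width: 0.0916
```

```bash
python3 - <<'E'
from h import *
s=snap('top','t6.png');snap('scene','s6.png'); q=ctrl.sense(); print(q['tcp_pos'],q['eef_rot'],q['grip_width'])
a=cv2.imread('pics/s6.png')[100:350,180:430]
b=cv2.imread('pics/t6.png')[200:290,110:300]
cv2.imwrite('pics/s6c.png',cv2.resize(a,None,fx=2.4,fy=2.4));cv2.imwrite('pics/t6c.png',cv2.resize(b,None,fx=4,fy=4))
E
```

```text
[ 0.46692693 -0.28268156  0.16425878] [-9.00273080e+01  2.23150720e-02 -9.79030947e+01] 0.09114129371919083
```

View pics/s6c.png

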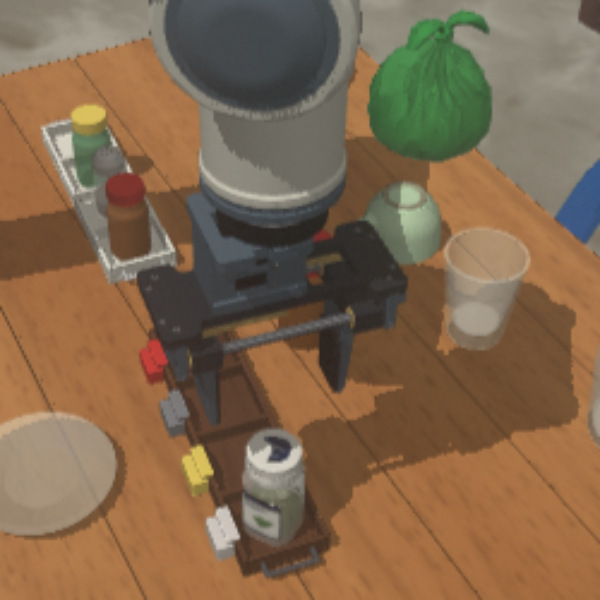

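View pics/t6c.png

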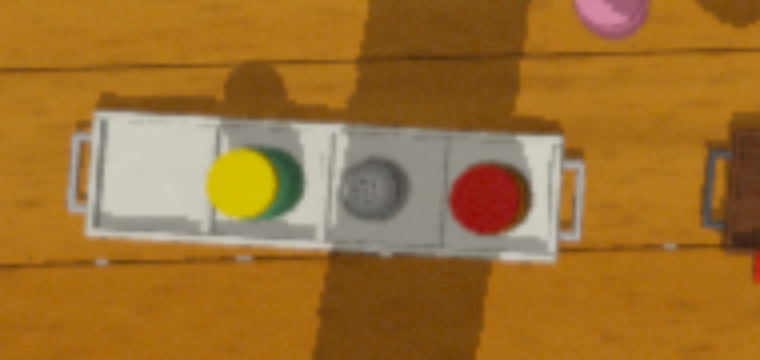

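The yellow jar stands in the third compartment from the right, at (245,183). Next is the white jar: 5–6 mm of lateral correction, then down.

Call:
apply_moves([
  [0.5,1,0],
  [0.5,4,0],
  [0.5,7,0],
  [0.5,9.5,0],
  [0.5,11.5,0],
  [0.5,12.7,0],
  [0.5,12.7,0],
  [0.5,12.7,0],
], yaw=[0,0,0,0,0,0,0,0], gripper=[-1,-1,-1,-1,-1,-1,-1,-1])

```text
time_s: 23.55
tcp_pos: [0.4664, -0.2889, 0.0377]
eef_rot: [-90.0, -0.0, -98.0]
ft_force: [-0.1, 0.2, -0.2]
grip_width: 0.0911
```

Call:
apply_moves([
  [0,0,0],
  [0,0,0],
  [0,0,0],
  [0,0,0],
  [0,0,0],
  [0,0,0],
  [0,0,0],
  [0,0,0],
], yaw=[0,0,0,0,0,0,0,0], gripper=[1,1,1,1,1,1,1,1], force=20)

```text
time_s: 24.35
tcp_pos: [0.4663, -0.2889, 0.0376]
eef_rot: [-90.0, -0.0, -98.0]
ft_force: [0.5, 1.2, 4.9]
grip_width: 0.0528
```

Call:
apply_moves([
  [0,-1,0],
  [0,-3,0],
  [0,-5.5,0],
  [0,-8.5,0],
  [0,-11,0],
  [0,-13,0],
  [0,-13,0],
], yaw=[0,0,0,0,0,0,0], gripper=[1,1,1,1,1,1,1])

```text
time_s: 25.05
tcp_pos: [0.4672, -0.2895, 0.1703]
eef_rot: [-89.8, -0.1, -98.0]
ft_force: [-0.4, 0.3, -2.5]
grip_width: 0.0532
```

```bash
python3 mv.py .466 -.2882 .167 -98 .5145 .313 .167 -95
```

```text
(array([-60.21,   0.  ,  -3.56]), -3.0)
```

```bash
python3 - <<'E'
from h import *
snap('scene','s7.png'); q=ctrl.sense(); print(q['tcp_pos'],q['ft_force'],q['grip_width'])
a=cv2.imread('pics/s7.png')[140:350,220:380]
cv2.imwrite('pics/s7c.png',cv2.resize(a,None,fx=2.8,fy=2.8,interpolation=cv2.INTER_CUBIC))
E
```

```text
[ 0.4665688  -0.28907098  0.16858309] [-0.20681599 -0.04779228 -2.11981088] 0.05332782931727195
```

View pics/s7c.png

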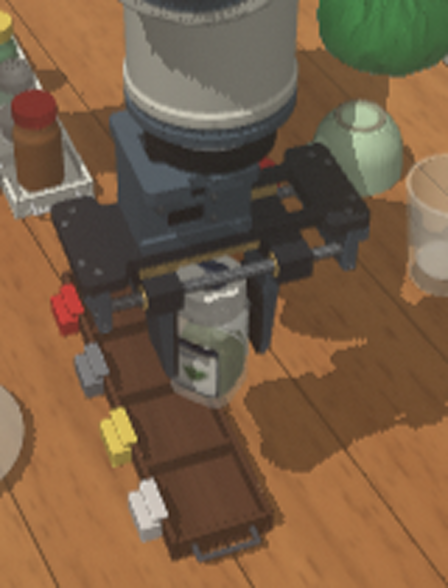

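```bash
python3 - <<'E'
from h import *
a=snap('scene')
im=cv2.resize(cv2.cvtColor(a['frame'],cv2.COLOR_RGB2BGR)[220:300,270:320],None,fx=7,fy=7,interpolation=cv2.INTER_CUBIC)
f=lambda p:tuple(int(x) for x in (proj(a,p)-[270,220]+.5)*7)
for dx in(-.0245,0,.0245):
    e=np.array([np.cos(np.radians(-37)),np.sin(np.radians(-37))])  # placeholder
    K,R,t=cam(a); r=R[0][:2]/np.linalg.norm(R[0][:2])
    c=np.array([.4665,-.289])+r*dx
    cv2.line(im,f([*c,.135]),f([*c,.23]),(0,0,255),1)
cv2.imwrite('pics/s8c.png',im)
E
```

```text
(no output)
```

View pics/s8c.png

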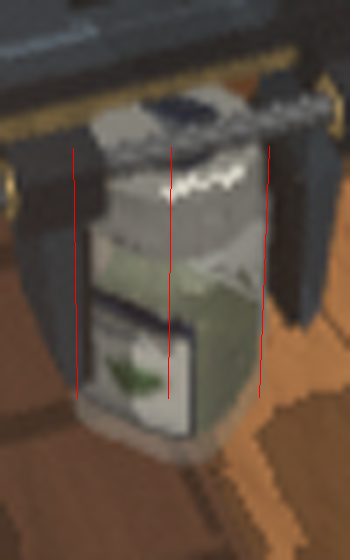

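The white jar leans about 5–6° in the jaws: its top is at (185,150) and its bottom at (140,430) in the crop. The measured width of 53 mm agrees with that. I'll set it back in its compartment, release, re-measure and grasp it again.

Call:
apply_moves([
  [0,3,0],
  [0,6,0],
  [0,9,0],
  [0,11,0],
  [0,12.3,0],
  [0,12.9,0],
  [0,12.9,0],
  [0,12.9,0],
], yaw=[0,0,0,0,0,0,0,0], gripper=[1,1,1,1,1,1,1,1])

```text
time_s: 25.95
tcp_pos: [0.4664, -0.2889, 0.0387]
eef_rot: [-90.0, -0.0, -98.0]
ft_force: [0.1, -0.5, -0.4]
grip_width: 0.0534
```

Call:
apply_moves([
  [0,0.1,0],
  [0,0.1,0],
  [0,0.1,0],
  [0,0.1,0],
  [0,0.1,0],
  [0,0.1,0],
  [0,0.1,0],
], yaw=[0,0,0,0,0,0,0], gripper=[-0.2,-0.25,-0.3,-0.4,-0.6,-0.8,-1])

```text
time_s: 26.65
tcp_pos: [0.4662, -0.2888, 0.0375]
eef_rot: [-90.0, -0.0, -98.0]
ft_force: [-0.6, 0.3, 0.1]
grip_width: 0.0849
```

Call:
apply_moves([
  [0,0,0],
  [0,-3,0],
  [0,-7,0],
  [0,-11,0],
  [-3,-13.5,0],
  [-8,-13.5,0],
  [-13,-13.5,0],
  [-18,-13.5,0],
  [-22,-13.5,0],
  [-22,-13.5,0],
], yaw=[0,0,0,0,0,0,0,0,0,0], gripper=[-1,-1,-1,-1,-1,-1,-1,-1,-1,-1])

```text
time_s: 27.65
tcp_pos: [0.4967, -0.0668, 0.1725]
eef_rot: [-90.0, 0.1, -97.8]
ft_force: [-0.5, -0.5, 0.9]
grip_width: 0.0916
```

```bash
python3 - <<'E'
from h import *
snap('scene','s9.png');snap('top','t9.png'); q=ctrl.sense(); print(q['tcp_pos'],q['ft_force'],q['grip_width'])
a=cv2.imread('pics/s9.png')[230:345,250:330];b=cv2.imread('pics/t9.png')[220:300,340:430]
cv2.imwrite('pics/s9c.png',cv2.resize(a,None,fx=5,fy=5,interpolation=cv2.INTER_CUBIC))
cv2.imwrite('pics/t9c.png',cv2.resize(b,None,fx=6,fy=6,interpolation=cv2.INTER_CUBIC))
E
```

```text
[ 0.49677514 -0.07025413  0.17248418] [ 0.07625942  0.04122597 -0.03582665] 0.09133587811918502
```

View pics/s9c.png

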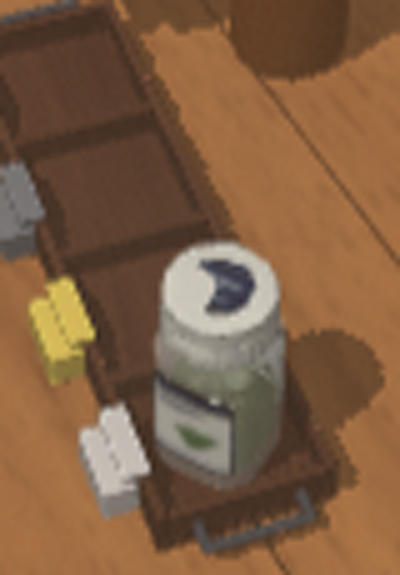

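View pics/t9c.png

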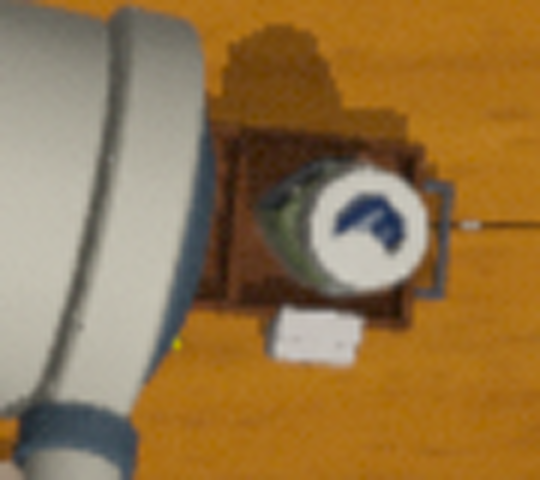

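```bash
python3 - <<'E'
from h import *
a=snap('scene');b=snap('top')
print(onz(b,401.7-.4,258.3-.4,.103),onz(a,294-.4,287.6-.4,.103))
# foot: bottom edges in scene crop: left (160,462), right(270,462)?, nearest (225,487)
for s,p in((a,(250+225/5-.4,230+487/5-.4)),(a,(250+158/5-.4,230+455/5-.4)),(a,(250+275/5-.4,230+450/5-.4))): print(onz(s,*p,.006))
f=b['frame'];hsv=cv2.cvtColor(f,cv2.COLOR_RGB2HSV)
m=np.zeros(f.shape[:2],np.uint8);m[235:285,380:425]=((hsv[...,1]<70)&(hsv[...,2]>140))[235:285,380:425]
m[268:]=0
c=max(cv2.findContours(cv2.morphologyEx(m,cv2.MORPH_CLOSE,np.ones((7,7))),0,2)[0],key=cv2.contourArea)
print(cv2.minEnclosingCircle(c)); (u,v),r=cv2.minEnclosingCircle(c); print(onz(b,u,v,.103))
E
```

```text
[ 0.46550605 -0.2885575   0.103     ] [ 0.46692417 -0.28887771  0.103     ]
[ 0.45857473 -0.31054916  0.006     ]
[ 0.44136362 -0.28436488  0.006     ]
[ 0.48526133 -0.30400226  0.006     ]
((405.34100341796875, 257.9267883300781), 13.690503120422363)
[ 0.46518167 -0.29779409  0.103     ]
```

```bash
python3 mv.py .4968 -.0703 .1725 -97.9 .4665 -.2887 .15 -78
```

```text
(array([22.05,  2.25,  0.  ]), -19.9)
```

Call:
apply_moves([
  [22,0,0],
  [22,0,0],
  [22,0,0],
  [22,0,0],
  [22,2.2,0],
  [22,2.2,0],
  [22,2.2,0],
  [22,2.2,0],
], yaw=[-20,-20,-20,-20,-20,-20,-20,-20], gripper=[-1,-1,-1,-1,-1,-1,-1,-1])

```text
time_s: 28.65
tcp_pos: [0.466, -0.2888, 0.1506]
eef_rot: [-90.0, 0.0, -78.0]
ft_force: [0.1, 0.4, 0.0]
grip_width: 0.0911
```

Call:
apply_moves([
  [0,3,0],
  [0,6,0],
  [0,8.5,0],
  [0,10.5,0],
  [0,11.7,0],
  [0,11.7,0],
  [0,11.7,0],
], yaw=[0,0,0,0,0,0,0], gripper=[-1,-1,-1,-1,-1,-0.6,-0.3])

```text
time_s: 29.35
tcp_pos: [0.4667, -0.2887, 0.0342]
eef_rot: [-90.0, -0.0, -77.9]
ft_force: [0.1, -0.7, 0.1]
grip_width: 0.0778
```

Call:
apply_moves([
  [0,0,0],
  [0,0,0],
  [0,0,0],
  [0,0,0],
  [0,0,0],
  [0,0,0],
  [0,0,0],
], yaw=[0,0,0,0,0,0,0], gripper=[-0.2,-0.15,-0.1,0,0.2,1,1], force=12)

```text
time_s: 30.05
tcp_pos: [0.4665, -0.289, 0.0339]
eef_rot: [-90.0, -0.0, -78.0]
ft_force: [0.0, 1.1, 6.8]
grip_width: 0.0505
```

```bash
python3 - <<'E'
from h import *
snap('scene','s10.png'); q=ctrl.sense(); print(q['tcp_pos'],q['ft_force'],q['grip_width'])
a=cv2.imread('pics/s10.png')[230:345,250:330]
cv2.imwrite('pics/s10c.png',cv2.resize(a,None,fx=5,fy=5,interpolation=cv2.INTER_CUBIC))
E
```

```text
[ 0.46643043 -0.28897326  0.03388282] [-0.89917871  0.67180253  6.87451716] 0.05046484366669312
```

View pics/s10c.png

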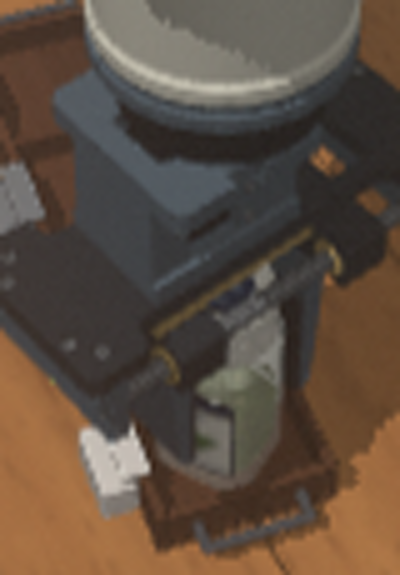

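Call:
apply_moves([
  [0,0,0],
  [0,-1,0],
  [0,-3,0],
  [0,-5.5,0],
  [0,-8.5,0],
  [0,-11,0],
  [0,-13,0],
  [0,-13,0],
], yaw=[0,0,0,0,0,0,0,0], gripper=[1,1,1,1,1,1,1,1], force=16)

```text
time_s: 30.9
tcp_pos: [0.4673, -0.2896, 0.1664]
eef_rot: [-89.8, -0.2, -78.0]
ft_force: [0.7, 0.0, -2.4]
grip_width: 0.0504
```

```bash
python3 - <<'E'
from h import *
a=snap('scene','s11.png'); q=ctrl.sense(); print(q['tcp_pos'],q['ft_force'],q['grip_width'])
im=cv2.resize(cv2.cvtColor(a['frame'],cv2.COLOR_RGB2BGR)[220:300,260:330],None,fx=7,fy=7,interpolation=cv2.INTER_CUBIC)
f=lambda p:tuple(int(x) for x in (proj(a,p)-[260,220]+.5)*7)
K,R,t=cam(a); r=R[0][:2]/np.linalg.norm(R[0][:2])
for dx in(-.0245,0,.0245):
    c=q['tcp_pos'][:2]+r*dx
    cv2.line(im,f([*c,.135]),f([*c,.23]),(0,0,255),1)
cv2.imwrite('pics/s11c.png',im)
E
python3 mv.py .4665 -.289 .164 -78 .5145 .313 .167 -95
```

```text
[ 0.46662542 -0.28914212  0.16472635] [-0.34914151  0.39873223 -2.28929999] 0.05029750930775454
(array([-57.89,  -0.3 ,  17.21]), 17.0)
```

View pics/s11c.png

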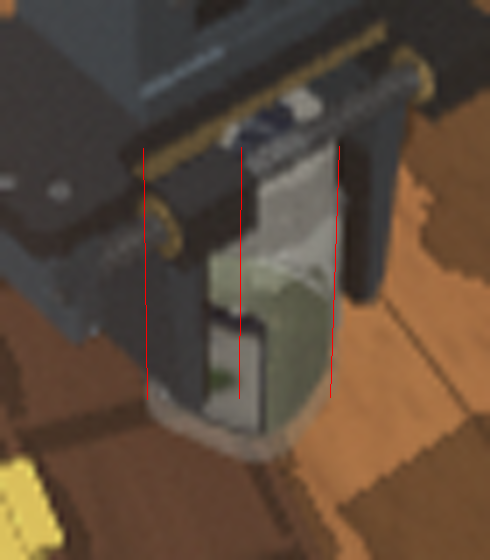

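The regrasp is good: width 50.3 mm, and the jar's edges follow the vertical guide lines. Carrying it to the left end.

Call:
apply_moves([
  [-2,0,0.6],
  [-6,0,1.8],
  [-10,0,3],
  [-14,0,4.2],
  [-18,0,5.4],
  [-22,0,6.5],
  [-26,0,7.7],
  [-30,0,8.9],
  [-34,0,10.1],
  [-38,0,11.3],
], yaw=[0,2,4,6,8,10,12,14,16,17], gripper=[1,1,1,1,1,1,1,1,1,1])

```text
time_s: 31.95
tcp_pos: [0.4967, 0.1081, 0.1624]
eef_rot: [-90.1, -0.0, -95.1]
ft_force: [1.5, -0.1, -0.9]
grip_width: 0.0505
```

```bash
python3 mv.py 0 0 0 -78 0 0 0 -78; python3 - <<'E'
import numpy as np
y=np.radians(-78);X=np.array([np.cos(y),np.sin(y)]);Z=np.array([-np.sin(y),np.cos(y)])
c=np.array([.4665,-.289])+X*-.38+Z*.113
print(c)
from mv import shift
print(shift([*c,.164,-95],[.5145,.313,.164,-95]))
E
```

```text
(array([0., 0., 0.]), -0.0)
[0.49802424 0.10619011]
(array([-20.75,   0.  ,  -0.16]), 0)
```

Call:
apply_moves([
  [-4,0,0],
  [-8,0,-0.1],
  [-12,0,-0.1],
  [-15.5,0,-0.1],
  [-18,0,-0.2],
  [-20,0,-0.2],
  [-20.8,0,-0.2],
  [-20.8,0,-0.2],
  [-20.8,0,-0.2],
], yaw=[0,0,0,0,0,0,0,0,0], gripper=[1,1,1,1,1,1,1,1,1])

```text
time_s: 32.85
tcp_pos: [0.5134, 0.3128, 0.1631]
eef_rot: [-90.0, -0.0, -95.0]
ft_force: [0.6, -0.5, -1.7]
grip_width: 0.0505
```

```bash
python3 - <<'E'
from h import *
a=snap('scene','s12.png'); q=ctrl.sense(); print(q['tcp_pos'],q['eef_rot'],q['grip_width'])
im=cv2.resize(cv2.imread('pics/s12.png')[80:240,150:310],None,fx=3.5,fy=3.5,interpolation=cv2.INTER_CUBIC)
cv2.imwrite('pics/s12c.png',im)
E
```

```text
[0.5135202  0.31263643 0.1632242 ] [-9.00290966e+01 -3.55219841e-02 -9.50200479e+01] 0.050507603482446886
```

View pics/s12c.png

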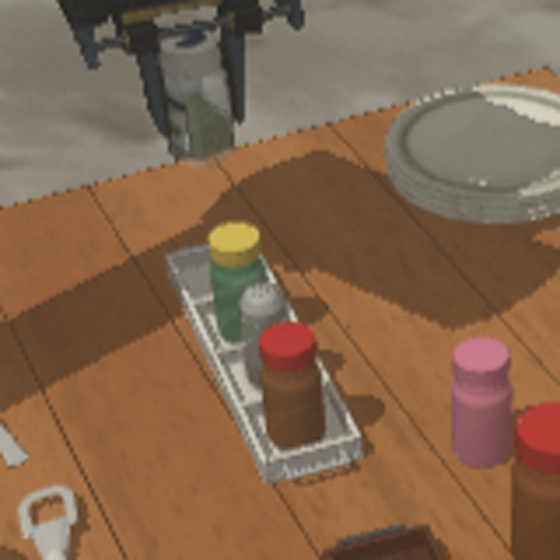

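Call:
apply_moves([
  [0,3,0.1],
  [0,6,0.1],
  [0,9,0.1],
  [0,11,0.1],
  [0,12.2,0.1],
  [0,12.6,0.1],
  [0,12.6,0.1],
], yaw=[0,0,0,0,0,0,0], gripper=[1,1,1,1,1,1,1])

```text
time_s: 33.6
tcp_pos: [0.5148, 0.3134, 0.0376]
eef_rot: [-90.0, -0.0, -95.0]
ft_force: [0.4, 0.4, -0.7]
grip_width: 0.0504
```

Call:
apply_moves([
  [0,0.1,0],
  [0,0.2,0],
  [0,0.2,0],
], yaw=[0,0,0], gripper=[1,1,1])

```text
time_s: 33.9
tcp_pos: [0.5149, 0.3139, 0.036]
eef_rot: [-90.0, 0.0, -95.0]
ft_force: [-1.1, -0.5, -1.4]
grip_width: 0.0504
```

Call:
apply_moves([
  [0,0.1,0],
  [0,0.2,0],
  [0,0.2,0],
], yaw=[0,0,0], gripper=[1,1,1])

```text
time_s: 34.2
tcp_pos: [0.5147, 0.3139, 0.0339]
eef_rot: [-90.0, 0.0, -95.0]
ft_force: [-1.5, -0.6, 6.5]
grip_width: 0.0505
```

Contact. I'll release, rise, and move the arm clear.

Call:
apply_moves([
  [0,0,0],
  [0,0,0],
  [0,0,0],
  [0,0,0],
  [0,0,0],
  [0,-3,0],
  [0,-7,0],
  [0,-11,0],
  [0,-15,0],
  [0,-17,0],
], yaw=[0,0,0,0,0,0,0,0,0,0], gripper=[-0.3,-0.5,-0.8,-1,-1,-1,-1,-1,-1,-1])

```text
time_s: 35.2
tcp_pos: [0.5156, 0.3142, 0.207]
eef_rot: [-89.8, 0.1, -95.0]
ft_force: [0.5, 0.8, -1.5]
grip_width: 0.0911
```

Call:
apply_moves([
  [-2,0,-4],
  [-5,0,-8],
  [-8,0,-12],
  [-12,0,-16],
  [-16,0,-20],
  [-20,0,-22],
  [-22,0,-22],
  [-22,0,-22],
  [-22,0,-22],
], yaw=[0,0,0,0,0,0,0,0,0], gripper=[-1,-1,-1,-1,-1,-1,-1,-1,-1])

```text
time_s: 36.1
tcp_pos: [0.3142, 0.5519, 0.203]
eef_rot: [-90.0, -0.0, -94.9]
ft_force: [0.1, -0.3, 0.1]
grip_width: 0.091
```

```bash
python3 - <<'E'
from h import *
a=snap('scene','s13.png');b=snap('top','t13.png'); q=ctrl.sense(); print(q['time_s'],q['tcp_pos'],q['grip_width'])
im=cv2.resize(cv2.imread('pics/s13.png')[130:240,170:320],None,fx=4,fy=4,interpolation=cv2.INTER_CUBIC)
cv2.imwrite('pics/s13c.png',im)
E
```

```text
36.2 [0.31473144 0.55093532 0.2032918 ] 0.09085582970421564
```

View pics/s13c.png

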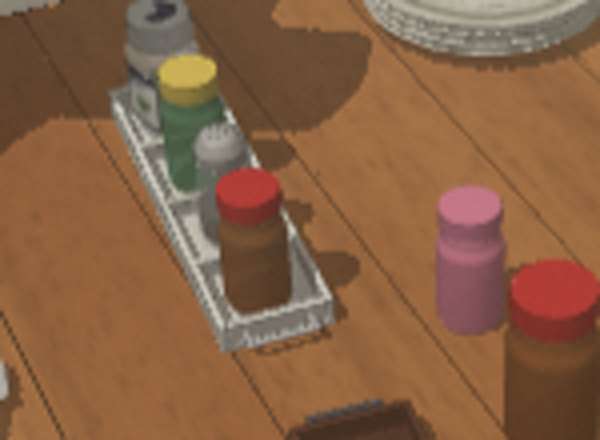

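View pics/t13.png

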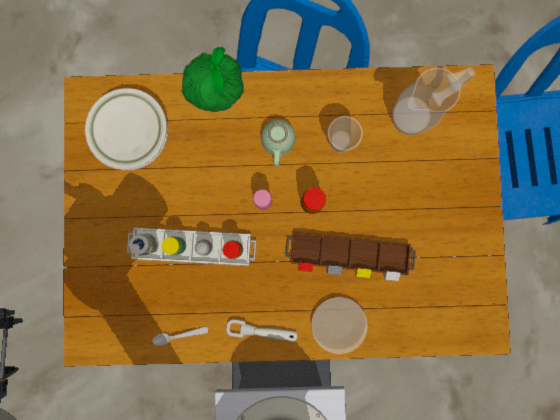

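All four stand in the white rack. In the top view, from left to right, they are white (141,244), yellow (172,246), shaker (203,247) and red (232,249). The cup (278,135) and the glass (345,133) are where they started. A last numeric check before handing in.

```bash
python3 - <<'E'
from h import *
a=snap('scene','s14.png');b=snap('top')
Ps=[(lambda K,R,t:K@np.c_[R,t])(*cam(s)) for s in(a,b)]
for n,pa,pb in(('white',(170+160/4,130+13/4),(141.3,243.7)),('yel',(170+188/4,130+73/4),(171.6,245.6)),('shk',(170+221/4,130+134/4),(203,247)),('red',(170+248/4,130+186/4),(232.3,249))):
    X=cv2.triangulatePoints(Ps[0],Ps[1],np.array(pa).reshape(2,1),np.array(pb).reshape(2,1)).ravel();print(n,(X[:3]/X[3]).round(4))
f=cv2.imread('pics/top0.png').astype(int);g=cv2.cvtColor(b['frame'],cv2.COLOR_RGB2BGR).astype(int)
print('cup diff',abs(f-g)[115:170,255:300].mean(),'glass diff',abs(f-g)[112:155,325:365].mean())
cv2.imwrite('pics/s14c.png',cv2.resize(cv2.imread('pics/s14.png')[110:225,180:280],None,fx=5,fy=5,interpolation=cv2.INTER_CUBIC))
E
```

```text
white [0.5152 0.3069 0.1045]
yel [0.5091 0.2388 0.0963]
shk [ 1.2866  1.2709 -0.8029]
red [0.4968 0.0986 0.0988]
cup diff 3.1321212121212123 glass diff 2.938565891472868
```

View pics/s14c.png

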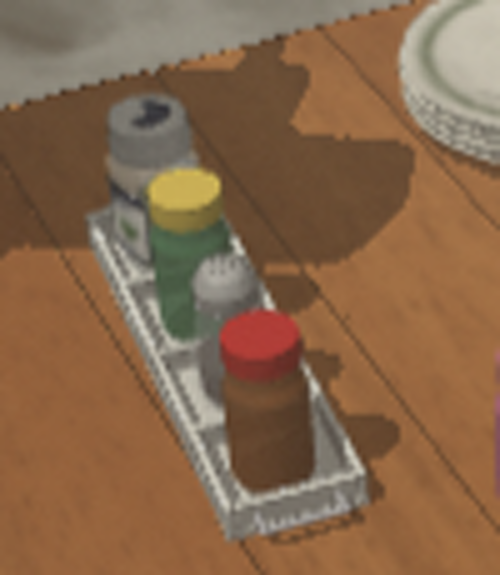

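```bash
python3 - <<'E'
from h import *
a=snap('scene');b=snap('top','t15.png')
Ps=[(lambda K,R,t:K@np.c_[R,t])(*cam(s)) for s in(a,b)]
X=cv2.triangulatePoints(Ps[0],Ps[1],np.array([[225.3],[163.5]]),np.array([[203.],[247.]])).ravel();print('shk',(X[:3]/X[3]).round(4))
u0,v0=120,220
im=cv2.resize(cv2.imread('pics/t15.png')[v0:275,u0:260],None,fx=5.5,fy=5.5,interpolation=cv2.INTER_CUBIC)
for c,z,r in(((.5145,.313),.103,.024),((.5086,.2423),.097,.0205),((.5028,.1715),.08,.017),((.4969,.1008),.097,.0205)):
    pts=np.array([(proj(b,[c[0]+r*np.cos(t),c[1]+r*np.sin(t),z])-[u0,v0]+.5)*5.5 for t in np.linspace(0,6.28,40)]).astype(np.int32)
    cv2.polylines(im,[pts],True,(255,0,255),1)
cv2.imwrite('pics/t15c.png',im)
E
```

```text
shk [0.504  0.1666 0.093 ]
```

View pics/t15c.png

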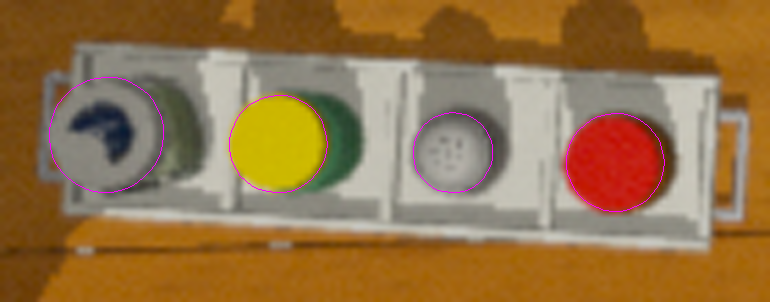

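The circles drawn where each upright cap should be fall on the caps, so all four are upright and centred to within a few millimetres. Handing in.

```bash
python3 -c "
from workcell import ctrl
print(ctrl.finish_job())"
```

```text
the job is handed in; nothing more can be done
None
```

I moved the salt shaker and the three spice jars into the white rack in reverse order. From left to right it now holds white, yellow, shaker, red (the wooden rack held red, shaker, yellow, white). I handed in at about 36 s of the 112 s allowed, with the arm well clear of everything.

- **Problem on the way:** on the first grasp, the white jar leaned about 5–6° in the jaws. I put it back in its compartment, let it settle upright, and grasped it again lower and at a different angle. It then held straight (50.3 mm opening).
- **Last checks:** in the top view, each cap lay on the circle drawn for an upright jar at the centre of its compartment. The triangulated cap heights were 93–105 mm, which matches each one standing on the compartment floor.
- **Disagreement:** the two-view positions put the caps 2–6 mm to the right of the compartment centres, most for the white jar. I put this down to hand-picked pixels, since the top view alone showed no such offset.
- **Bystanders:** the picture around the green cup and the glass hardly changed from the start, and the largest force in any move report was about 13 N.

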